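# Find the tin with the loose grinding ball and hold it over the bowl

### The job

One of the three closed tins in the wooden tray has the glaze mill's grinding ball loose in it; the other two are filled solid with wax and weigh about the same. Pick up the tins one after the other from left to right, shake each one briskly end to end above the tray to feel whether it rattles, and lower it gently back into its own pocket (only the right one may stay in hand if it is the one that rattles). Then finish holding the rattling tin out, level and still, over the middle of the orange bowl, clear above its rim, so that I can lift the lid; the other two stay seated in their pockets and nothing else on the table is disturbed.

Things in the scene. Friction and masses are not known exactly. Their poses are not given: they have to be found in the camera images.
- tray: plywood tray fixed to the table, 172 mm (x) by 312 mm (y), board 8 mm thick, with three pockets side by side along its y, centres 99 mm apart, edged with strips 10 mm high (to 18 mm above the table) and 8 mm thick. Origin at the centre of its underside, y to the left, x away from the robot when its yaw is 0
- pocket_left (a point): flat bottom of the left pocket, at its centre: pocket 136 x 64 mm inside, strips round it 10 mm high; same axes as the tray
- pocket_middle (a point): flat bottom of the middle pocket, at its centre: pocket 136 x 64 mm inside, strips round it 10 mm high; same axes as the tray
- pocket_right (a point): flat bottom of the right pocket, at its centre: pocket 136 x 64 mm inside, strips round it 10 mm high; same axes as the tray
- tin_left: closed tin that starts in the left pocket, all three alike: 130 (x) x 58 (y) x 50 mm high, metal, darker lid, flat sides, 0.30 to 0.39 kg filled, lid stays shut. Origin under its centre; x along the tray's x. Grip across the 58 mm. If the loose ball (0.17 to 0.24 kg) is in it, that rolls up to 42 mm either way along x when shaken, knocks on the ends and shifts the load; wax does not move
- tin_middle: closed tin that starts in the middle pocket, all three alike: 130 (x) x 58 (y) x 50 mm high, metal, darker lid, flat sides, 0.30 to 0.39 kg filled, lid stays shut. Origin under its centre; x along the tray's x. Grip across the 58 mm. If the loose ball (0.17 to 0.24 kg) is in it, that rolls up to 42 mm either way along x when shaken, knocks on the ends and shifts the load; wax does not move
- tin_right: closed tin that starts in the right pocket, all three alike: 130 (x) x 58 (y) x 50 mm high, metal, darker lid, flat sides, 0.30 to 0.39 kg filled, lid stays shut. Origin under its centre; x along the tray's x. Grip across the 58 mm. If the loose ball (0.17 to 0.24 kg) is in it, that rolls up to 42 mm either way along x when shaken, knocks on the ends and shifts the load; wax does not move
- orange_bowl: orange bowl, 192 mm across, 70 mm high, standing loose on the table; origin under its centre
- slip_tub: white plastic tub with lid, 100 x 100 x 95 mm, origin under its centre: a bystander
- stone_cup_1: speckled stoneware cup, 78 mm across, 86 mm high, origin under its centre: a bystander
- stone_cup_3: speckled stoneware cup, 78 mm across, 84 mm high, origin under its centre: a bystander

How it is judged:
By the outcome, as a careful person would: the job done as asked, in the order asked, and still so for the second after the job is handed in, while the arm keeps its last pose, push and grip.
It also fails if it takes over 70 s, if anything falls off the work surface, if the arm or the gripper's body presses on something with over 40 N, if the wrist force passes 120 N, or if a joint passes its speed limit or range.

### The arm

A 7-joint arm with a two-finger parallel gripper is mounted at the origin on a cart in front of the work surface, level with it; the furniture and walls round the work are solid. World frame = base frame: x ahead of the robot, y to its left, z up, the work surface at z = 0. Lengths are in m, angles in degrees, forces in N, time in s.
With the tool pointing down it reaches from about 0.4 to 0.85 m from the base axis. Payload 6.9 kg.
Tool frame: the origin (TCP) lies at the very end of the fingers, on their centre line; the grasp point (between the pads) lies 19 mm behind it (arm.pinch_z is the z of the grasp point in the tool frame, in m); z points along the fingers, y is the line along which they close (so a half turn about z gives the same grasp; the last joint's range is limited). The gripper opens to 85 mm and grips with 20 to 120 N. Pads are 22 mm wide; open, the fingers measure 114 mm over their backs; the gripper's body (76 mm by 85 mm) begins 54 mm behind the grasp point. The pads swing forward as they close: fully open they stand 13 mm farther back than shut.
Start: joints at [71.648, 29.078, -13.613, 85.955, 7.202, 65.827, -8.869], TCP at [0.258, -0.569, 0.231] pointing down, gripper open.
Joint ranges: [-176.47, 176.47], [-13.61, 117.27], [-81.72, 77.17], [0.22, 143.17], [-87.28, 267.28], [10, 112.55], [-165.47, 165.47]. Speed limits (degrees/s): [136.94, 136.94, 180, 180, 180, 180, 180].

### API

Orientations are given as a 3x3 rotation matrix whose columns are the frame's x, y, z axes.
In Python, from plant import arm gives the robot as it stands.
- The arm moves only by the tool play_rows, never from a script. Its argument "moves" is a list that holds one entry, the list of rows, each a list of 6 numbers: the shift along the tool's x, y, z in normalised numbers (1 is 800 mm), then the turn, a rotation vector about the tool's x, y, z in a scale on which 1.0 is 2 pi rad. In form: [[[dx, dy, dz, rx, ry, rz], ...]]. A call has 1 to 20 rows; each row is the pose to reach, as a shift and turn from the pose commanded when the call began, along the tool's axes at that moment; what a row does not reach only later rows make up. A row lasts 1/10 s, in which the tool goes at most 50 mm and 8.59 degrees, less where a joint would pass 70% of its speed; a pose out of reach is approached as far as the arm can. A call with a gripper value outside its range is refused whole. "claw" is the finger opening in m, from 0 to 0.0854, set as the call begins (left out, the last holds). The fingers move at their own pace and stop on an object; "newtons" is the grip in N (left out, the last holds). Time passes only in rows, so rows that repeat a pose let the fingers close. It gives the time, the measured TCP pose, the force, the opening and the grip force at its end, in the units of the state.
- arm.sense(): the state, without advancing time (a new reading comes with each control period).
- arm.read_camera(name): name is "side" or "top" or "wrist"; returns the picture (420x560x3 uint8, blue, green, red); there is no depth.
- arm.camera_model(name): a dict with "fx", "fy", "cx", "cy" (pixels), "T" (4x4, takes a point from camera to world coordinates); the wrist camera has in their place "hand_eye" (4x4, takes a point from camera to tool coordinates, whose origin is the TCP and whose axes are the flange's). Camera axes: x right, y up, looking along -z (the intrinsics and any distortion apply to the point x, -y, -z); pixel columns grow to the right and rows downward; lengths in m; the calibration is good to about 2 mm. A picture is of the moment at which its call begins: read the wrist's pose just before it. camera_model takes no time and is no camera call.
- arm.job_done(): hands the job in; it is judged then, once.
The state is a dict: "time": time; "joints": joint angles; "joint_vel": joint speeds; "joint_efforts": joint torques, N m; "eef_pos": TCP position; "tool_rot": TCP orientation; "contact_force": force on the tool from outside, world axes, zero at the start; "wrist_torque": the same for the moment, N m; "finger_gap": finger opening in m; "finger_force": force on a finger pad.
Only numpy, scipy, OpenCV 4.12 (cv2) and the standard library are available. Lean on these libraries where they do the work, as an engineer would, in place of code of your own. Each camera call takes 0.05 s, during which the arm holds its last target. There are 200 camera calls.

## Working session

There is one attempt and no reset: what is moved stays moved. The work goes in short steps, Python scripts to look and compute and a tool call to move; the robot and the scene stay as the last step left them, time stands still between calls to the robot, and variables do not carry over. Pictures are saved under pics/ and viewed, at most 10 in all, crops included, and the job is handed in when it is done.

Besides the shell and the picture viewer there is one more tool, called after "Call:" as a command line: name --argument value ..., lists and objects as JSON in quotes. play_rows: Moves the arm, as the interface text tells. Its arguments: {"type":"object","properties":{"moves":{"type":"array"},"claw":{"type":"number"},"newtons":{"type":"number"}},"required":["moves"]}

```bash
ls; mkdir -p pics; python3 - <<'E'
from plant import arm
import cv2
for n in("side","top"):
    cv2.imwrite(f"pics/{n}0.png",arm.read_camera(n)); 
    m=arm.camera_model(n);print(n,m)
print(arm.camera_model("wrist"));print(arm.sense(),arm.pinch_z)
E
```

```text
pics
side {'fx': 542.6645681690139, 'fy': 542.6645681690139, 'cx': 275.5333223714909, 'cy': 204.56122379073588, 'T': array([[-0.84124796,  0.24538493, -0.48175523, -0.37531709],
       [-0.54064119, -0.37687453,  0.75211216,  1.34518817],
       [ 0.00299572,  0.89316954,  0.44971013,  0.88071713],
       [ 0.        ,  0.        ,  0.        ,  1.        ]])}
top {'fx': 442.9892317623413, 'fy': 442.9892317623413, 'cx': 280.48286471405515, 'cy': 210.77520476653274, 'T': array([[-0.01023734,  0.99424708, -0.10662051,  0.33295647],
       [-0.99978881, -0.00827727,  0.01880992, -0.01461475],
       [ 0.01781918,  0.10679056,  0.99412185,  1.57423797],
       [ 0.        ,  0.        ,  0.        ,  1.        ]])}
{'fx': 348.282858308129, 'fy': 348.282858308129, 'cx': 271.3598556911001, 'cy': 209.4599812353435, 'hand_eye': array([[ 1.03907620e-04,  9.47551925e-01,  3.19601844e-01,
         8.20505014e-02],
       [ 9.99999940e-01, -2.03739238e-04,  2.78927970e-04,
         3.28044092e-04],
       [ 3.29414171e-04,  3.19601796e-01, -9.47551890e-01,
        -1.42884030e-01],
       [ 0.00
[... 226 characters left out ...]
rray([-0.01149528, -0.05591732, -0.06253909, -0.13695342, -0.05621968,
       -0.01491882, -0.01464465]), 'joint_efforts': array([-4.93915039e-03, -6.21831822e+01, -2.19518133e+00, -2.50203967e+01,
        1.23392232e-02,  7.83132913e-03,  1.31692042e-05]), 'eef_pos': array([ 0.25791693, -0.56880689,  0.23051574]), 'tool_rot': array([[ 9.10694836e-01,  4.13079222e-01, -6.86735677e-04],
       [ 4.13079792e-01, -9.10693699e-01,  1.43915660e-03],
       [-3.09201663e-05, -1.59430911e-03, -9.99998729e-01]]), 'contact_force': array([0.35728463, 0.15773645, 0.71932601]), 'wrist_torque': array([ 0.0075221 ,  0.03053683, -0.01723457]), 'finger_force': 0.0, 'finger_gap': 0.08505962933383601} -0.0187
```

View pics/top0.png

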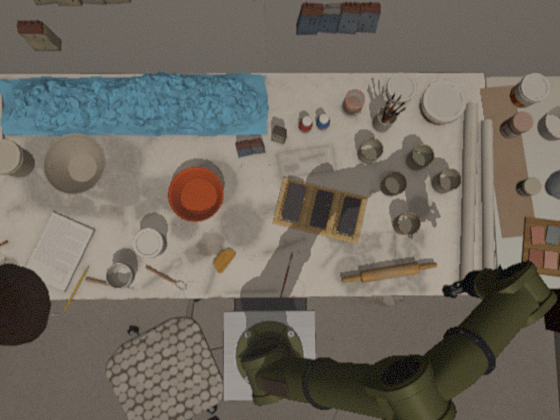

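View pics/side0.png

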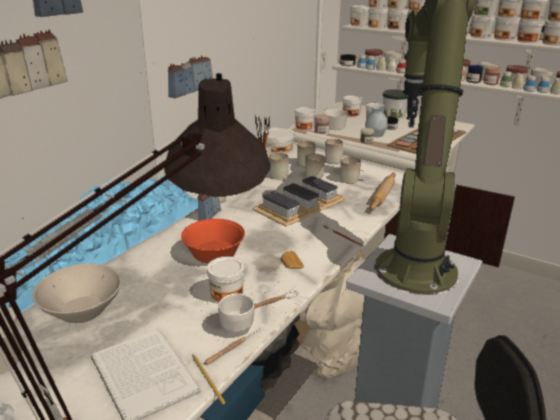

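The top view shows the tray at about (321,209), tilted a few degrees, and the bowl at about (196,194). In the side view the tray is at about (300,197) and the bowl at (213,240). I'll enlarge both.

```bash
python3 - <<'E'
import cv2
t=cv2.imread("pics/top0.png")[165:255,260:380]
s=cv2.imread("pics/side0.png")[165:230,245:355]
b=cv2.imread("pics/top0.png")[160:230,155:240]
cv2.imwrite("pics/topc.png",cv2.convertScaleAbs(cv2.resize(t,None,fx=6.5,fy=6.5,interpolation=cv2.INTER_CUBIC),alpha=1.8))
cv2.imwrite("pics/sidec.png",cv2.convertScaleAbs(cv2.resize(s,None,fx=7,fy=7,interpolation=cv2.INTER_CUBIC),alpha=1.4))
# bowl by colour, top
for n in("top","side"):
    i=cv2.imread(f"pics/{n}0.png");h=cv2.cvtColor(i,cv2.COLOR_BGR2HSV)
    m=cv2.inRange(h,(0,160,60),(14,255,255));k,l,st,c=cv2.connectedComponentsWithStats(m);j=1+st[1:,4].argmax();print(n,st[j],c[j])
E
```

```text
top [ 168  167   55   54 2212] [195.44439421 192.84855335]
side [ 182  219   62   44 1916] [212.3434238  238.31524008]
```

View pics/topc.png

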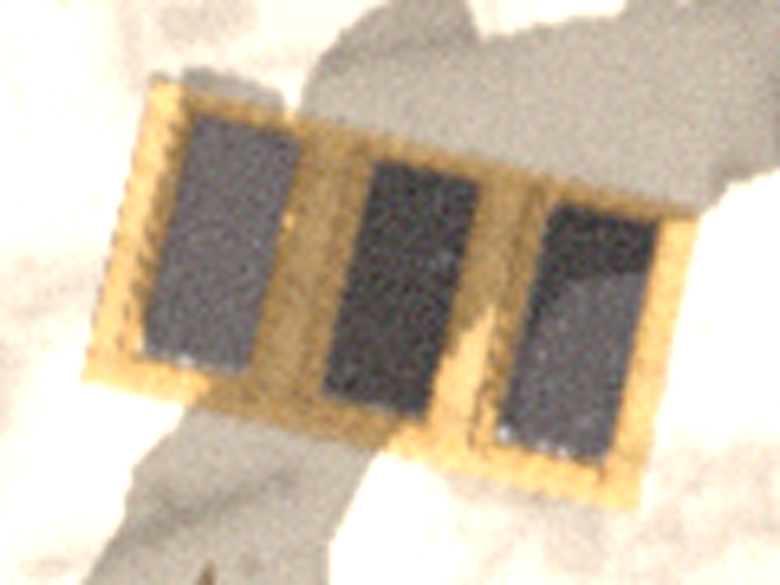

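View pics/sidec.png

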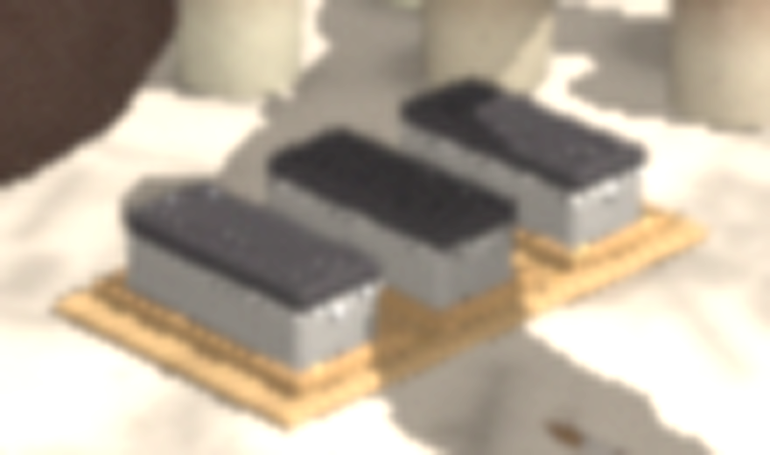

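Top crop: the lids are dark quads, left from (190,112) to (250,372), middle from (372,160) to (428,415), right from (550,205) to (608,455). The side crop shows the same corners, so I can triangulate them.

```bash
cat >h.py <<'E'
import numpy as np,cv2
from plant import arm
def ray(n,u,v,T=None):
    m=arm.camera_model(n);T=m["T"] if T is None else T
    d=T[:3,:3]@np.array([(u-m["cx"])/m["fx"],-(v-m["cy"])/m["fy"],-1]);return T[:3,3],d
def tri(rays):
    A=0;b=0
    for o,d in rays:
        d=d/np.linalg.norm(d);P=np.eye(3)-np.outer(d,d);A=A+P;b=b+P@o
    x=np.linalg.solve(A,b);return x,max(np.linalg.norm(np.cross(x-o,d/np.linalg.norm(d))) for o,d in rays)
def atz(r,z): o,d=r;return o+d*(z-o[2])/d[2]
E
python3 - <<'E'
from h import *
np.set_printoptions(precision=4,suppress=True)
# order FL FR NR NL
t=dict(L=[(190,112),(300,128),(250,372),(145,355)],M=[(372,160),(478,182),(428,415),(325,393)],R=[(550,205),(655,220),(608,455),(500,432)])
s=dict(L=[(128,213),(205,180),(378,278),(297,305)],M=[(270,165),(342,132),(515,212),(440,245)],R=[(405,105),(478,80),(645,157),(572,187)])
T=lambda p:((p[0]+.5)/6.5-.5+260,(p[1]+.5)/6.5-.5+165)
S=lambda p:((p[0]+.5)/7-.5+245,(p[1]+.5)/7-.5+165)
for k in t:
    q=[tri([ray("top",*T(a)),ray("side",*S(b))]) for a,b in zip(t[k],s[k])]
    P=np.array([x for x,_ in q]);print(k,P.mean(0),"z",P[:,2],"err",np.array([e for _,e in q]))
    d=P[0]+P[1]-P[2]-P[3];print(" yaw",np.degrees(np.arctan2(d[1],d[0])),"len",np.linalg.norm(d)/2,"top@.058",np.mean([atz(ray("top",*T(a)),.058) for a in t[k]],0))
tr=[(152,78),(697,212),(637,510),(85,375)]
P=np.array([atz(ray("top",*T(a)),.008) for a in tr]);print("tray",P,P.mean(0))
d=P[0]-P[1]+P[3]-P[2];print("yaw",np.degrees(np.arctan2(-d[0],d[1])))
# bowl: rim centre top z=.07
print("bowl",atz(ray("top",195,193.5),.07), atz(ray("side",212.5,238),.07))
print([atz(ray("top",*p),.09) for p in((394,184),(406,224),(371,151),(149,243),(120,275))])
E
```

```text
L [ 0.5263 -0.0904  0.0482] z [0.0534 0.0505 0.0411 0.0476] err [0.0045 0.0042 0.0002 0.0016]
 yaw -13.189724070197546 len 0.128988501325992 top@.058 [ 0.5268 -0.089   0.058 ]
M [ 0.5015 -0.1859  0.047 ] z [0.0482 0.0482 0.0455 0.0462] err [0.0034 0.0021 0.0001 0.0001]
 yaw -13.56625646212806 len 0.12598555343763157 top@.058 [ 0.5015 -0.184   0.058 ]
R [ 0.4773 -0.281   0.0484] z [0.0531 0.0488 0.0448 0.047 ] err [0.0034 0.0056 0.0013 0.0013]
 yaw -13.951442430389886 len 0.12414605081831795 top@.058 [ 0.4791 -0.278   0.058 ]
tray [[ 0.6242 -0.0544  0.008 ]
 [ 0.5473 -0.3539  0.008 ]
 [ 0.3838 -0.316   0.008 ]
 [ 0.4602 -0.0161  0.008 ]] [ 0.5039 -0.1851  0.008 ]
yaw -14.346829491585016
bowl [0.5561 0.2486 0.07  ] [0.5305 0.2761 0.07  ]
[array([ 0.5807, -0.4306,  0.09  ]), array([ 0.4437, -0.4661,  0.09  ]), array([ 0.6959, -0.3556,  0.09  ]), array([0.388 , 0.3959, 0.09  ]), array([0.2836, 0.4887, 0.09  ])]
```

The lids come out at yaw about -14°, spacing 98 mm (should be 99) and z about 48 mm. The text says 58 mm, so I'll check that with the wrist camera from two places. First move goes above the middle tin.

Careful with the scale: shifts go in shares of 800 mm and turns go in shares of 2 pi rad. That gives: 0.38 m / 0.8 = 0.475, 0.28 m / 0.8 = 0.35, 0.668 rad / 6.2832 = 0.1063.

Call:
play_rows --moves '[[[0.05,-0.0325,-0.0625,0,0,0.0127],[0.1,-0.065,-0.075,0,0,0.0255],[0.15,-0.0975,-0.075,0,0,0.0382],[0.2,-0.13,-0.075,0,0,0.0509],[0.25,-0.1625,-0.075,0,0,0.0637],[0.3,-0.195,-0.075,0,0,0.0764],[0.35,-0.2275,-0.075,0,0,0.0891],[0.4,-0.26,-0.075,0,0,0.1019],[0.4375,-0.2875,-0.075,0,0,0.1063],[0.475,-0.31,-0.075,0,0,0.1063],[0.475,-0.31,-0.075,0,0,0.1063],[0.475,-0.31,-0.075,0,0,0.1063],[0.475,-0.31,-0.075,0,0,0.1063]]]' --claw 0.0854

```text
time: 1.4
eef_pos: [0.501, -0.1875, 0.291]
tool_rot: [[0.97, -0.241, -0.001], [-0.241, -0.97, -0.0], [-0.001, 0.001, -1.0]]
contact_force: [-0.7, -0.5, -0.6]
finger_gap: 0.0855
finger_force: 0.0
```

```bash
cat >>h.py <<'E'
def wshot(f):
    s=arm.sense();i=arm.read_camera("wrist");cv2.imwrite(f"pics/{f}.png",i)
    T=np.eye(4);T[:3,:3]=s["tool_rot"];T[:3,3]=s["eef_pos"];np.save(f"pics/{f}.npy",T@arm.camera_model("wrist")["hand_eye"]);
    print(s["time"],s["eef_pos"],s["tool_rot"].round(4).tolist(),s["joints"].round(1),s["contact_force"].round(2),s["joint_vel"].round(2))
E
python3 -c "
from h import *;wshot('w1')"
```

```text
1.4 [ 0.50104804 -0.18752525  0.29099463] [[0.9705, -0.2413, -0.001], [-0.2413, -0.9705, -0.0004], [-0.0009, 0.0007, -1.0]] [ 27.5  18.5 -13.6  93.6   4.6  68.5 -91. ] [-0.67 -0.51 -0.58] [ 0.82 -0.31  0.21 -0.12 -0.18  0.03 -0.09]
```

View pics/w1.png

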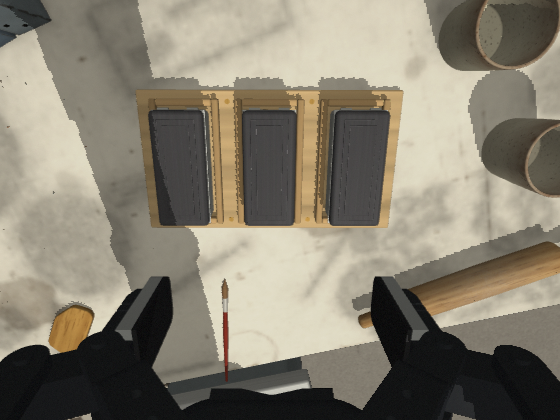

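The wrist view shows three lids, aligned with the image: left x 149–209, middle 242–297, right 330–390, with top edges near row 110 and bottom near row 227. The second viewpoint is above the left tin.

Converted, -0.099 m / 0.8 = -0.1238, -0.07 m / 0.8 = -0.0875.

Call:
play_rows --moves '[[[0,-0.0375,0,0,0,0],[0,-0.0875,0,0,0,0],[0,-0.1238,0,0,0,0],[0,-0.1238,0,0,0,0],[0,-0.1238,0,0,0,0]]]'

```text
time: 1.95
eef_pos: [0.5252, -0.0912, 0.2913]
tool_rot: [[0.971, -0.24, -0.0], [-0.24, -0.971, -0.001], [-0.0, 0.001, -1.0]]
contact_force: [0.2, 0.1, -0.3]
finger_gap: 0.0854
finger_force: 0.0
```

```bash
python3 -c "
from h import *;wshot('w2')
i=[cv2.imread(f'pics/{n}.png') for n in('w1','w2')]
a=cv2.resize(i[0][85:235,130:410],None,fx=2.8,fy=2);b=cv2.resize(i[1][85:235,200:480],None,fx=2.8,fy=2)
cv2.imwrite('pics/ww.png',cv2.convertScaleAbs(cv2.vconcat([a,b]),alpha=1.8))"
```

```text
1.95 [ 0.52520909 -0.09118315  0.291258  ] [[0.9707, -0.2403, -0.0003], [-0.2403, -0.9707, -0.0006], [-0.0001, 0.0007, -1.0]] [  18.4   18.4  -15.7   93.9    5.3   68.5 -102.4] [ 0.19  0.11 -0.29] [1.3  0.04 1.53 0.14 0.36 0.01 0.26]
```

View pics/ww.png

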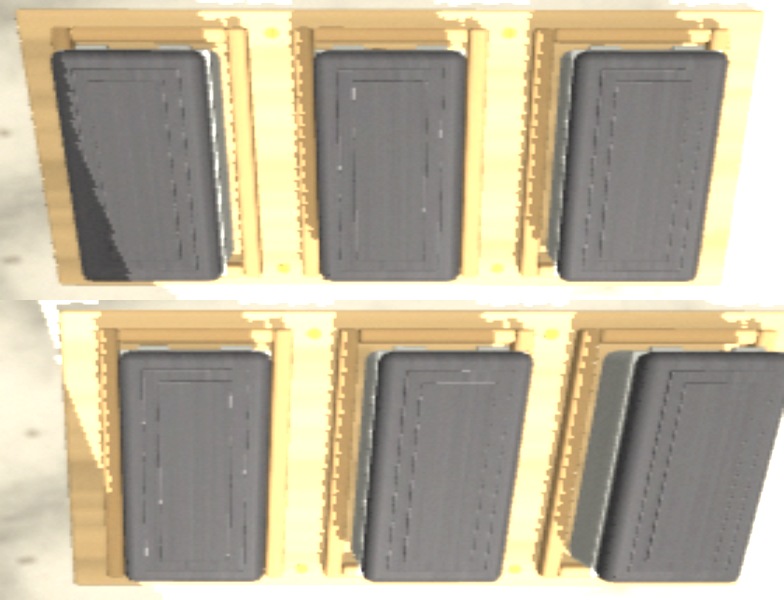

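```bash
python3 - <<'E'
from h import *
np.set_printoptions(precision=4,suppress=True)
A=dict(L=[(53,50),(210,50),(223,281),(80,281)],M=[(314,50),(464,50),(461,281),(321,281)],R=[(576,50),(728,50),(697,281),(558,281)])
B=dict(L=[(119,50),(271,50),(265,281),(125,281)],M=[(382,50),(534,50),(501,281),(362,281)])
T1=np.load("pics/w1.npy");T2=np.load("pics/w2.npy")
r=lambda p,o,T:ray("wrist",(p[0]+.5)/2.8-.5+o,(p[1]+.5)/2-.5+85,T)
for k in "LMR":
    for T,o,D in((T1,130,A),(T2,200,B)):
        if k not in D: continue
        P=np.array([atz(r(p,o,T),.055) for p in D[k]]);d=P[0]+P[1]-P[2]-P[3];w=P[0]+P[3]-P[1]-P[2]
        print(k,P.mean(0),"yaw",np.degrees(np.arctan2(d[1],d[0])),np.linalg.norm(d)/2,np.linalg.norm(w)/2)
    if k in B: print(" z",[round(tri([r(a,130,T1),r(b,200,T2)])[0][2],4) for a,b in zip(A[k],B[k])])
# bowl rim ellipse fit by colour hull
for n in("top","side"):
    i=cv2.imread(f"pics/{n}0.png");h=cv2.cvtColor(i,cv2.COLOR_BGR2HSV)
    m=cv2.inRange(h,(0,140,40),(16,255,255));c=max(cv2.findContours(m,0,1)[0],key=cv2.contourArea);c=c[:,0].astype(float)
    print(n,c.min(0),c.max(0))
    if n=="top":
        P=np.array([atz(ray(n,*q),.07)[:2] for q in c]);print("rim",cv2.minEnclosingCircle(P.astype(np.float32)))
E
```

```text
L [ 0.5249 -0.0905  0.055 ] yaw -15.259684101051743 0.12955758474043405 0.05905062118149455
L [ 0.5254 -0.0896  0.055 ] yaw -14.006202848892796 0.12966895517261298 0.05759835446558813
 z [np.float64(0.049), np.float64(0.042), np.float64(0.0543), np.float64(0.0586)]
M [ 0.5012 -0.1855  0.055 ] yaw -13.732371288962723 0.12959990899889928 0.05718441884656979
M [ 0.5017 -0.1852  0.055 ] yaw -13.94991896460633 0.12974298483322658 0.05745569795539452
 z [np.float64(0.0527), np.float64(0.056), np.float64(0.0519), np.float64(0.053)]
R [ 0.4774 -0.2811  0.055 ] yaw -13.66538852885571 0.12967428828456837 0.05741525584803709
top [168. 167.] [223. 221.]
rim ((0.55575031042099, 0.24718472361564636), 0.0945649966597557)
side [182. 219.] [243. 262.]
```

The lid centres match from all views: L (0.525,-0.090), M (0.5015,-0.185), R (0.4775,-0.281), length 130, yaw -13.9°, lid z about 0.055. The bowl is at (0.556,0.247) with radius about 95 mm. The tips have to stay above the 18 mm strips, so I'll grip with TCP z at about 0.024.

Converted, 0.267 m / 0.8 = 0.3338, 0.264 m / 0.8 = 0.33.

Call:
play_rows --moves '[[[0,-0.0018,0.0375,0,0,0],[0,-0.0018,0.0875,0,0,0],[0,-0.0018,0.1438,0,0,0],[0,-0.0018,0.2,0,0,0],[0,-0.0018,0.2438,0,0,0],[0,-0.0018,0.275,0,0,0],[0,-0.0018,0.3,0,0,0],[0,-0.0018,0.3188,0,0,0],[0,-0.0018,0.33,0,0,0],[0,-0.0018,0.3338,0,0,0],[0,-0.0018,0.3338,0,0,0],[0,-0.0018,0.3338,0,0,0]]]' --claw 0.0854

```text
time: 3.2
eef_pos: [0.5263, -0.0894, 0.025]
tool_rot: [[0.971, -0.24, 0.001], [-0.24, -0.971, -0.0], [0.001, 0.0, -1.0]]
contact_force: [-0.3, -0.0, 0.3]
finger_gap: 0.0854
finger_force: 0.0
```

Call:
play_rows --moves '[[[0,0,0,0,0,0],[0,0,0,0,0,0],[0,0,0,0,0,0],[0,0,0,0,0,0],[0,0,0,0,0,0],[0,0,0,0,0,0],[0,0,0,0,0,0]]]' --claw 0.04 --newtons 80

```text
time: 3.9
eef_pos: [0.5263, -0.089, 0.0252]
tool_rot: [[0.971, -0.24, 0.001], [-0.24, -0.971, -0.0], [0.001, 0.0, -1.0]]
contact_force: [-1.5, -0.6, 6.0]
finger_gap: 0.0566
finger_force: 85.9
```

Converted, -0.15 m / 0.8 = -0.1875, -0.145 m / 0.8 = -0.1813.

Call:
play_rows --moves '[[[0,0,-0.0125,0,0,0],[0,0,-0.0375,0,0,0],[0,0,-0.075,0,0,0],[0,0,-0.125,0,0,0],[0,0,-0.1625,0,0,0],[0,0,-0.1813,0,0,0],[0,0,-0.1875,0,0,0],[0,0,-0.1875,0,0,0],[0,0,-0.1875,0,0,0]]]'

```text
time: 4.8
eef_pos: [0.5251, -0.0889, 0.1733]
tool_rot: [[0.971, -0.24, -0.002], [-0.24, -0.971, 0.0], [-0.002, 0.0, -1.0]]
contact_force: [-0.1, -0.0, -4.0]
finger_gap: 0.0567
finger_force: 85.9
```

```bash
cat >>h.py <<'E'
def st():
    s=arm.sense();R=s["tool_rot"];print(round(s["time"],2),s["eef_pos"].round(4),"F",(R.T@s["contact_force"]).round(2),"M",(R.T@s["wrist_torque"]).round(3),"gap",round(s["finger_gap"],4),"J6",s["joint_efforts"].round(2),"z",R[:,2].round(4),"v",s["joint_vel"].round(1))
E
python3 -c "
from h import *;st()
cv2.imwrite('pics/s1.png',arm.read_camera('side')[120:260,170:400]);st()"
```

```text
4.8 [ 0.5251 -0.0889  0.1733] F [-0.09  0.06  3.96] M [ 0.051 -0.005 -0.053] gap 0.0567 J6 [ 1.000e-02 -5.566e+01 -2.280e+00 -2.298e+01  0.000e+00  2.000e-02
  1.000e-02] z [-1.9e-03  2.0e-04 -1.0e+00] v [-0.2  0.7  0.   0.2 -0.  -0.  -0. ]
4.85 [ 0.525  -0.0888  0.1731] F [0.4  0.84 4.19] M [-0.023  0.006 -0.024] gap 0.0568 J6 [ 2.000e-02 -5.535e+01 -2.240e+00 -2.278e+01  1.000e-02  1.000e-02
  0.000e+00] z [-2.3e-03  4.0e-04 -1.0e+00] v [-0.1  0.3 -0.  -0.1  0.   0.  -0.1]
```

View pics/s1.png

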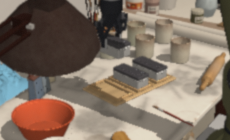

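Tin held level and clear, in the upper middle of the crop. Now shake it end to end in two bursts and read the load moment after each.

Converted, -0.04 m / 0.8 = -0.05.

Call:
play_rows --moves '[[[0.05,0,0,0,0,0],[0,0,0,0,0,0],[-0.05,0,0,0,0,0],[0,0,0,0,0,0],[0.05,0,0,0,0,0],[0,0,0,0,0,0],[-0.05,0,0,0,0,0],[0,0,0,0,0,0],[0.05,0,0,0,0,0],[0,0,0,0,0,0],[-0.05,0,0,0,0,0],[0,0,0,0,0,0],[0.05,0,0,0,0,0],[0,0,0,0,0,0],[-0.05,0,0,0,0,0],[0,0,0,0,0,0],[0.05,0,0,0,0,0]]]'

```text
time: 6.55
eef_pos: [0.5597, -0.0978, 0.1715]
tool_rot: [[0.971, -0.238, -0.009], [-0.238, -0.971, 0.0], [-0.009, 0.002, -1.0]]
contact_force: [3.9, -0.0, -1.2]
finger_gap: 0.0566
finger_force: 90.7
```

```bash
python3 -c "
from h import *;st()
for _ in range(8):arm.read_camera('side');st()"
```

```text
6.55 [ 0.5597 -0.0978  0.1715] F [ 3.82 -0.9   1.11] M [0.087 0.344 0.011] gap 0.0566 J6 [  0.53 -62.13  -2.47 -12.28  -0.36   0.88  -0.15] z [-9.4e-03  3.0e-04 -1.0e+00] v [ -2.8  33.8   3.6 -69.6   5.1  25.8   4.2]
6.6 [ 0.5702 -0.1002  0.1727] F [14.51 -0.99  0.76] M [0.051 1.378 0.016] gap 0.0569 J6 [ -2.09 -67.74  -4.45  -8.14  -1.11   4.41  -0.07] z [ 2.9e-03 -4.0e-04 -1.0e+00] v [ 0.3 -2.3  0.1  1.8 -0.6 -3.6 -0.8]
6.65 [ 0.5683 -0.0996  0.1727] F [-0.47  0.31  3.22] M [ 0.015 -0.063 -0.018] gap 0.0565 J6 [ -0.29 -57.07  -2.55 -23.92   0.13   0.23   0.09] z [ 1.9e-03  1.0e-04 -1.0e+00] v [ 0.  -2.2 -0.6  4.9 -0.8  0.5 -0.4]
6.7 [ 0.566  -0.0989  0.1725] F [-0.74  0.32  3.96] M [-0.02  -0.084 -0.018] gap 0.0564 J6 [ 2.000e-01 -5.917e+01 -2.330e+00 -2.473e+01  1.700e-01 -2.900e-01
  3.000e-02] z [-1.e-03  7.e-04 -1.e+00] v [-0.  -1.6 -0.5  3.5 -0.5  1.3 -0.1]
6.75 [ 0.5646 -0.0985  0.1726] F [ 0.29 -0.25  2.14] M [ 0.012 -0.058  0.054] gap 0.0568 J6 [ 1.700e-01 -5.911e+01 -2.360e+00 -2.448e+01  1.100e-01 -2.300e-01
  1.000e-02] z [-2.6e-03  8.0e-04 -1.0e+00] v [-0.1 -1.5 -0.4  2
[... 245 characters left out ...]
-0.0982  0.1732] F [ 0.37 -0.32  2.6 ] M [0.031 0.01  0.023] gap 0.057 J6 [ 5.000e-02 -5.882e+01 -2.450e+00 -2.366e+01  3.000e-02 -5.000e-02
  0.000e+00] z [-2.7e-03  6.0e-04 -1.0e+00] v [-0.1 -0.9 -0.2  0.2 -0.1  0.2 -0.1]
6.9 [ 0.5637 -0.0983  0.1736] F [-1.   -0.15  2.72] M [ 0.037  0.014 -0.032] gap 0.0568 J6 [ 2.000e-02 -5.879e+01 -2.480e+00 -2.345e+01  2.000e-02 -1.000e-02
 -0.000e+00] z [-2.e-03  3.e-04 -1.e+00] v [ 0.1 -0.6 -0.  -0.1  0.1 -0.4  0.1]
6.95 [ 0.5638 -0.0983  0.1739] F [0.26 0.58 3.74] M [ 0.056 -0.025 -0.079] gap 0.0568 J6 [ 0.000e+00 -5.884e+01 -2.490e+00 -2.334e+01  1.000e-02  0.000e+00
 -0.000e+00] z [-1.4e-03  2.0e-04 -1.0e+00] v [-0.  -0.4 -0.  -0.3 -0.   0.3 -0.1]
```

Converted, -0.08 m / 0.8 = -0.1, -0.04 m / 0.8 = -0.05.

Call:
play_rows --moves '[[[-0.05,0,0,0,0,0],[-0.1,0,0,0,0,0],[-0.05,0,0,0,0,0],[0,0,0,0,0,0],[-0.05,0,0,0,0,0],[-0.1,0,0,0,0,0]]]'

```text
time: 7.55
eef_pos: [0.4877, -0.0792, 0.1728]
tool_rot: [[0.971, -0.24, -0.001], [-0.24, -0.971, 0.001], [-0.001, -0.001, -1.0]]
contact_force: [-1.0, 0.2, -3.7]
finger_gap: 0.0565
finger_force: 90.8
```

```bash
python3 -c "
from h import *;st()
for _ in range(8):arm.read_camera('side');st()"
```

```text
7.55 [ 0.4877 -0.0792  0.1728] F [-1.03  0.04  3.68] M [ 0.032 -0.099 -0.001] gap 0.0565 J6 [  0.34 -42.83  -1.11 -27.1    0.46  -0.     0.1 ] z [-0.001   0.0014 -1.    ] v [  2.4 -35.7  -4.6  60.5  -6.2 -24.1  -3.3]
7.6 [ 0.4773 -0.0772  0.1722] F [-12.31   1.66   5.71] M [-0.11  -1.27  -0.051] gap 0.0564 J6 [ 1.430e+00 -4.179e+01 -3.800e-01 -3.813e+01  1.070e+00 -4.490e+00
  4.000e-02] z [-0.0116  0.0012 -0.9999] v [-0.2  0.9  0.2 -3.1  0.5  5.2  0.7]
7.65 [ 0.4803 -0.078   0.1731] F [ 0.23 -0.1   3.27] M [-0.015  0.08   0.006] gap 0.0571 J6 [-2.000e-02 -5.049e+01 -2.120e+00 -2.064e+01 -1.600e-01 -3.100e-01
 -8.000e-02] z [-8.2e-03  4.0e-04 -1.0e+00] v [ 0.   1.5  0.8 -7.3  0.9 -0.5  0.3]
7.7 [ 0.4838 -0.0788  0.1741] F [1.35 0.28 2.47] M [ 0.018  0.105 -0.027] gap 0.0567 J6 [-1.400e-01 -4.960e+01 -2.140e+00 -1.968e+01 -1.700e-01  4.400e-01
 -3.000e-02] z [-3.e-03 -3.e-04 -1.e+00] v [-0.   1.1  0.5 -5.   0.6 -1.   0.1]
7.75 [ 0.4861 -0.0792  0.1747] F [ 1.14 -0.52  1.86] M [-0.017  0.075 -0.019] gap 0.0567 J6 [-7.000e-02 -4.972e+01 -2.070e+00 -2.017e+01 -8.000e-02  3.400e-01
 -1.00
[... 330 characters left out ...]
0.0795  0.1749] F [0.28 0.55 2.89] M [-0.     0.053 -0.006] gap 0.0568 J6 [-2.000e-02 -5.000e+01 -2.010e+00 -2.127e+01 -1.000e-02  8.000e-02
 -0.000e+00] z [ 1.9e-03 -3.0e-04 -1.0e+00] v [ 0.1  0.5  0.1 -0.7 -0.2  0.4 -0.1]
7.9 [ 0.4879 -0.0795  0.1748] F [0.45 0.39 3.55] M [-0.033  0.036 -0.019] gap 0.0569 J6 [-1.000e-02 -5.004e+01 -2.000e+00 -2.157e+01  1.000e-02  3.000e-02
  0.000e+00] z [ 1.7e-03 -2.0e-04 -1.0e+00] v [ 0.1  0.4  0.1 -0.1  0.1 -0.3 -0. ]
7.95 [ 0.4879 -0.0795  0.1746] F [0.54 0.31 4.33] M [-0.02  -0.018 -0.041] gap 0.0566 J6 [-1.000e-02 -5.003e+01 -1.990e+00 -2.175e+01  1.000e-02  1.000e-02
  0.000e+00] z [ 1.4e-03 -1.0e-04 -1.0e+00] v [ 0.   0.3  0.1  0.  -0.1  0.2 -0. ]
```

No shift of load moment here so far (about 0 at both ends, where the ball would give ±0.07–0.1 N·m). I'll confirm with a slight tilt each way.

Converted, 0.04 m / 0.8 = 0.05, 0.03 m / 0.8 = 0.0375, 0.15 rad / 6.2832 = 0.0239.

Call:
play_rows --moves '[[[0.0125,0,0,0,0.0111,0],[0.0375,0,0,0,0.0239,0],[0.05,0,0,0,0.0239,0],[0.05,0,0,0,0.0239,0],[0.05,0,0,0,0.0239,0],[0.05,0,0,0,0.0239,0]]]'

```text
time: 8.55
eef_pos: [0.5257, -0.0889, 0.174]
tool_rot: [[0.96, -0.24, 0.143], [-0.237, -0.971, -0.035], [0.148, -0.0, -0.989]]
contact_force: [0.1, -0.5, -4.1]
finger_gap: 0.0568
finger_force: 90.8
```

```bash
cat >>h.py <<'E'
def avg(n=8):
    q=[]
    for _ in range(n):
        arm.read_camera('side');s=arm.sense();R=s["tool_rot"];q.append(np.r_[R.T@s["contact_force"],R.T@s["wrist_torque"]])
    m=np.mean(q,0);print(s["time"],s["eef_pos"].round(4),"z",R[:,2].round(3),m.round(3),"resid",round(np.mean([a[4]-.095*a[0] for a in q]),3),"gap",round(s["finger_gap"],4))
E
python3 -c "
from h import *;avg()"
```

```text
8.95 [ 0.5258 -0.0889  0.1743] z [ 0.145 -0.036 -0.989] [-6.420e-01  2.410e-01  3.197e+00  3.000e-03 -2.690e-01  1.100e-02] resid -0.208 gap 0.0572
```

Converted, -0.3 rad / 6.2832 = -0.0477.

Call:
play_rows --moves '[[[0,0,0,0,-0.0159,0],[0,0,0,0,-0.035,0],[0,0,0,0,-0.0477,0],[0,0,0,0,-0.0477,0],[0,0,0,0,-0.0477,0],[0,0,0,0,-0.0477,0],[0,0,0,0,-0.0477,0]]]'

```text
time: 9.65
eef_pos: [0.5253, -0.0888, 0.1747]
tool_rot: [[0.96, -0.24, -0.144], [-0.237, -0.971, 0.035], [-0.148, 0.0, -0.989]]
contact_force: [0.3, 0.0, -3.7]
finger_gap: 0.0567
finger_force: 90.8
```

```bash
python3 -c "
from h import *;avg()"
```

```text
10.05 [ 0.5258 -0.0889  0.1744] z [-0.145  0.036 -0.989] [ 0.263  0.059  3.296  0.005  0.296 -0.027] resid 0.272 gap 0.057
```

Converted, 0.15 rad / 6.2832 = 0.0239.

Call:
play_rows --moves '[[[0,0,0,0,0.0127,0],[0,0,0,0,0.0239,0],[0,0,0,0,0.0239,0],[0,0,0,0,0.0239,0],[0,0,0,0,0.0239,0]]]'

```text
time: 10.55
eef_pos: [0.5264, -0.0891, 0.1743]
tool_rot: [[0.971, -0.24, -0.001], [-0.24, -0.971, 0.0], [-0.001, -0.0, -1.0]]
contact_force: [0.3, 0.1, -3.1]
finger_gap: 0.0568
finger_force: 90.9
```

```bash
python3 -c "
from h import *;avg();wshot('w3')
cv2.imwrite('pics/w3c.png',cv2.convertScaleAbs(cv2.imread('pics/w3.png'),alpha=1.6))"
```

```text
10.95 [ 0.5259 -0.0889  0.1741] z [-0.  0. -1.] [ 0.198 -0.039  3.624  0.012 -0.017  0.01 ] resid -0.036 gap 0.0568
10.95 [ 0.52589279 -0.08890107  0.1741324 ] [[0.9708, -0.2399, -0.0004], [-0.2399, -0.9708, 0.0002], [-0.0005, -0.0001, -1.0]] [  17.8   24.4  -15.7  104.6    8.1   52.1 -105.4] [-0.64  0.79 -4.36] [-0.03 -0.15  0.05  0.1  -0.01  0.01 -0.03]
```

View pics/w3c.png

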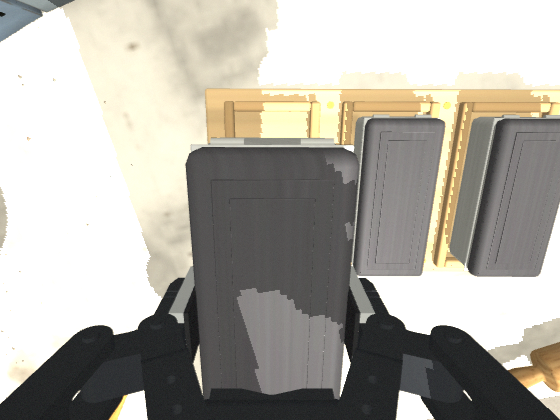

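The tin sits square in the hand above its pocket, whose corner shows at (230,105). Lowering it now.

Converted, 0.15 m / 0.8 = 0.1875, 0.149 m / 0.8 = 0.1863.

Call:
play_rows --moves '[[[0,0,0.025,0,0,0],[0,0,0.0688,0,0,0],[0,0,0.1125,0,0,0],[0,0,0.1438,0,0,0],[0,0,0.1625,0,0,0],[0,0,0.1725,0,0,0],[0,0,0.1775,0,0,0],[0,0,0.1813,0,0,0],[0,0,0.1838,0,0,0],[0,0,0.1863,0,0,0],[0,0,0.1875,0,0,0],[0,0,0.1875,0,0,0],[0,0,0.1875,0,0,0]]]'

```text
time: 12.3
eef_pos: [0.5262, -0.089, 0.0252]
tool_rot: [[0.971, -0.24, 0.001], [-0.24, -0.971, -0.0], [0.001, 0.0, -1.0]]
contact_force: [-2.3, -0.5, 6.8]
finger_gap: 0.0568
finger_force: 91.8
```

Call:
play_rows --moves '[[[0,0,0,0,0,0],[0,0,0,0,0,0],[0,0,0,0,0,0],[0,0,0,0,0,0],[0,0,0,0,0,0],[0,0,0,0,0,0]]]' --claw 0.0854

```text
time: 12.9
eef_pos: [0.5258, -0.0889, 0.0242]
tool_rot: [[0.971, -0.24, -0.0], [-0.24, -0.971, 0.0], [-0.0, -0.0, -1.0]]
contact_force: [0.1, 0.2, -0.1]
finger_gap: 0.0851
finger_force: 0.0
```

Call:
play_rows --moves '[[[0,0,-0.0125,0,0,0],[0,0,-0.0375,0,0,0],[0,0,-0.075,0,0,0],[0,0,-0.1063,0,0,0],[0,0.0375,-0.125,0,0,0],[0,0.0813,-0.125,0,0,0],[0,0.1225,-0.125,0,0,0],[0,0.1225,-0.125,0,0,0],[0,0.1225,-0.125,0,0,0],[0,0.1225,-0.125,0,0,0]]]'

```text
time: 13.9
eef_pos: [0.5027, -0.1829, 0.1247]
tool_rot: [[0.971, -0.239, 0.001], [-0.239, -0.971, 0.001], [0.0, -0.001, -1.0]]
contact_force: [-0.1, -0.2, 0.2]
finger_gap: 0.0853
finger_force: 0.0
```

```bash
python3 -c "
from h import *;st();wshot('w4')
cv2.imwrite('pics/w4c.png',cv2.convertScaleAbs(cv2.imread('pics/w4.png'),alpha=1.6))"
```

```text
13.9 [ 0.5027 -0.1829  0.1247] F [-0.05  0.22 -0.15] M [-0.023 -0.074  0.062] gap 0.0853 J6 [ 1.030e+00 -5.486e+01 -1.770e+00 -1.940e+01  7.000e-02  3.000e-02
  1.000e-02] z [ 5.e-04  7.e-04 -1.e+00] v [-0.8  0.2 -0.1  0.1  0.1 -0.2  0.1]
13.9 [ 0.50268528 -0.18292029  0.12466001] [[0.9711, -0.2387, 0.0005], [-0.2387, -0.9711, 0.0007], [0.0003, -0.0008, -1.0]] [ 27.7  28.  -15.1 107.9   9.8  45.4 -96.5] [-0.1  -0.21  0.15] [-0.79  0.23 -0.12  0.12  0.09 -0.15  0.12]
```

View pics/w4c.png

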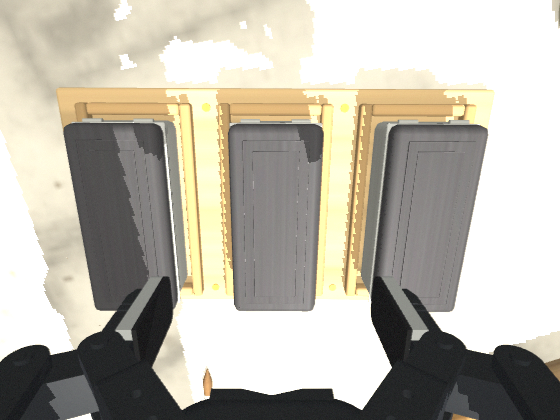

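The left tin is seated again, lid rows 122–310 in line with the others. Next is the middle tin.

Converted, 0.1 m / 0.8 = 0.125, 0.098 m / 0.8 = 0.1225.

Call:
play_rows --moves '[[[0,0.0019,0.0375,0,0,0],[0,0.0019,0.075,0,0,0],[0,0.0019,0.1,0,0,0],[0,0.0019,0.115,0,0,0],[0,0.0019,0.1225,0,0,0],[0,0.0019,0.125,0,0,0],[0,0.0019,0.125,0,0,0],[0,0.0019,0.125,0,0,0]]]'

```text
time: 14.75
eef_pos: [0.5025, -0.1856, 0.0251]
tool_rot: [[0.971, -0.24, 0.001], [-0.24, -0.971, -0.0], [0.001, 0.0, -1.0]]
contact_force: [0.1, -0.0, 0.7]
finger_gap: 0.0854
finger_force: 0.0
```

Call:
play_rows --moves '[[[0,0,0,0,0,0],[0,0,0,0,0,0],[0,0,0,0,0,0],[0,0,0,0,0,0],[0,0,0,0,0,0],[0,0,0,0,0,0],[0,0,0,0,0,0]]]' --claw 0.04 --newtons 80

```text
time: 15.45
eef_pos: [0.5023, -0.1857, 0.0251]
tool_rot: [[0.971, -0.24, 0.001], [-0.24, -0.971, -0.0], [0.001, 0.0, -1.0]]
contact_force: [-1.5, 1.0, 7.6]
finger_gap: 0.0569
finger_force: 86.2
```

Converted, -0.15 m / 0.8 = -0.1875, -0.145 m / 0.8 = -0.1813.

Call:
play_rows --moves '[[[0,0,-0.0125,0,0,0],[0,0,-0.0375,0,0,0],[0,0,-0.075,0,0,0],[0,0,-0.125,0,0,0],[0,0,-0.1625,0,0,0],[0,0,-0.1813,0,0,0],[0,0,-0.1875,0,0,0],[0,0,-0.1875,0,0,0],[0,0,-0.1875,0,0,0]]]'

```text
time: 16.35
eef_pos: [0.5012, -0.1854, 0.1733]
tool_rot: [[0.971, -0.24, -0.002], [-0.24, -0.971, 0.001], [-0.002, -0.0, -1.0]]
contact_force: [-0.2, 0.0, -3.9]
finger_gap: 0.0573
finger_force: 85.7
```

```bash
python3 -c "
from h import *;avg()"
```

```text
16.75 [ 0.5019 -0.1854  0.1739] z [-0.001  0.    -1.   ] [-0.039  0.02   3.046  0.008 -0.008 -0.016] resid -0.004 gap 0.0569
```

Converted, -0.04 m / 0.8 = -0.05.

Call:
play_rows --moves '[[[0.05,0,0,0,0,0],[0,0,0,0,0,0],[-0.05,0,0,0,0,0],[0,0,0,0,0,0],[0.05,0,0,0,0,0],[0,0,0,0,0,0],[-0.05,0,0,0,0,0],[0,0,0,0,0,0],[0.05,0,0,0,0,0],[0,0,0,0,0,0],[-0.05,0,0,0,0,0],[0,0,0,0,0,0],[0.05,0,0,0,0,0],[0,0,0,0,0,0],[-0.05,0,0,0,0,0],[0,0,0,0,0,0],[0.05,0,0,0,0,0]]]'

```text
time: 18.45
eef_pos: [0.5362, -0.1943, 0.1727]
tool_rot: [[0.971, -0.24, -0.008], [-0.24, -0.971, 0.001], [-0.008, 0.001, -1.0]]
contact_force: [3.2, -0.7, -2.4]
finger_gap: 0.0565
finger_force: 94.5
```

```bash
python3 -c "
from h import *;st();arm.read_camera('side');st();arm.read_camera('side');avg(6)"
```

```text
18.45 [ 0.5362 -0.1943  0.1727] F [ 3.33 -0.08  2.4 ] M [0.06  0.496 0.025] gap 0.0565 J6 [  1.28 -61.73  -2.74 -13.62  -0.34   0.7    0.08] z [-7.6e-03  9.0e-04 -1.0e+00] v [-10.9  33.9   2.9 -69.5   5.6  26.7  -3.3]
18.5 [ 0.5466 -0.1963  0.1739] F [12.65  0.08  0.75] M [-0.026  1.122  0.059] gap 0.0568 J6 [ 1.530e+00 -6.786e+01 -1.890e+00 -8.230e+00 -4.400e-01  4.320e+00
  4.000e-02] z [ 4.5e-03 -5.0e-04 -1.0e+00] v [ 0.5 -2.4 -0.3  2.4 -1.1 -4.   0.7]
18.85 [ 0.54   -0.195   0.1743] z [-0.001  0.    -1.   ] [-0.103  0.022  3.01   0.013 -0.064 -0.02 ] resid -0.054 gap 0.0566
```

Converted, -0.08 m / 0.8 = -0.1, -0.04 m / 0.8 = -0.05.

Call:
play_rows --moves '[[[-0.05,0,0,0,0,0],[-0.1,0,0,0,0,0],[-0.05,0,0,0,0,0],[0,0,0,0,0,0],[-0.05,0,0,0,0,0],[-0.1,0,0,0,0,0]]]'

```text
time: 19.45
eef_pos: [0.4642, -0.1759, 0.1731]
tool_rot: [[0.971, -0.24, 0.0], [-0.24, -0.971, 0.001], [-0.0, -0.001, -1.0]]
contact_force: [-0.9, 0.9, -2.9]
finger_gap: 0.0569
finger_force: 95.0
```

```bash
python3 -c "
from h import *;st();arm.read_camera('side');st();arm.read_camera('side');avg(6)"
```

```text
19.45 [ 0.4642 -0.1759  0.1731] F [-1.11 -0.67  2.86] M [ 0.029 -0.14  -0.019] gap 0.0569 J6 [-2.080e+00 -4.306e+01 -2.270e+00 -2.685e+01  2.900e-01 -2.000e-02
 -2.300e-01] z [ 2.0e-04  1.4e-03 -1.0e+00] v [ 12.  -35.5  -3.4  60.5  -6.6 -23.8   5.9]
19.5 [ 0.4538 -0.1737  0.1724] F [-11.26  -0.02   4.51] M [ 0.    -1.045 -0.02 ] gap 0.0567 J6 [ -1.37 -41.87  -3.06 -37.79   0.47  -4.38  -0.1 ] z [-0.0107  0.0023 -0.9999] v [-0.6  1.   0.3 -3.2  0.9  4.9 -1. ]
19.85 [ 0.464  -0.1761  0.1746] z [ 0.001 -0.    -1.   ] [ 0.123 -0.354  3.095  0.024  0.076 -0.017] resid 0.064 gap 0.0566
```

The middle tin is suggestive (-0.06 and +0.08 N·m). Same tilt test for a clear answer.

Converted, 0.04 m / 0.8 = 0.05, 0.03 m / 0.8 = 0.0375, 0.15 rad / 6.2832 = 0.0239.

Call:
play_rows --moves '[[[0.0125,0,0,0,0.0111,0],[0.0375,0,0,0,0.0239,0],[0.05,0,0,0,0.0239,0],[0.05,0,0,0,0.0239,0],[0.05,0,0,0,0.0239,0],[0.05,0,0,0,0.0239,0]]]'

```text
time: 20.45
eef_pos: [0.5018, -0.1854, 0.174]
tool_rot: [[0.96, -0.24, 0.144], [-0.237, -0.971, -0.035], [0.148, -0.0, -0.989]]
contact_force: [-0.0, -0.2, -2.8]
finger_gap: 0.0569
finger_force: 95.2
```

```bash
python3 -c "
from h import *;avg()"
```

```text
20.85 [ 0.5019 -0.1855  0.1743] z [ 0.145 -0.036 -0.989] [-7.710e-01  1.000e-03  2.813e+00  4.000e-03 -1.770e-01  1.600e-02] resid -0.104 gap 0.0568
```

Converted, -0.3 rad / 6.2832 = -0.0477.

Call:
play_rows --moves '[[[0,0,0,0,-0.0159,0],[0,0,0,0,-0.035,0],[0,0,0,0,-0.0477,0],[0,0,0,0,-0.0477,0],[0,0,0,0,-0.0477,0],[0,0,0,0,-0.0477,0],[0,0,0,0,-0.0477,0]]]'

```text
time: 21.55
eef_pos: [0.5015, -0.1855, 0.1747]
tool_rot: [[0.96, -0.24, -0.144], [-0.237, -0.971, 0.035], [-0.148, 0.0, -0.989]]
contact_force: [0.4, 0.7, -3.8]
finger_gap: 0.0571
finger_force: 95.1
```

```bash
python3 -c "
from h import *;avg()"
```

```text
21.95 [ 0.5019 -0.1855  0.1744] z [-0.145  0.036 -0.989] [ 5.340e-01 -1.390e-01  3.197e+00  3.000e-03  1.710e-01  2.000e-03] resid 0.12 gap 0.0571
```

Converted, 0.15 rad / 6.2832 = 0.0239.

Call:
play_rows --moves '[[[0,0,0,0,0.0127,0],[0,0,0,0,0.0239,0],[0,0,0,0,0.0239,0],[0,0,0,0,0.0239,0],[0,0,0,0,0.0239,0]]]'

```text
time: 22.45
eef_pos: [0.5026, -0.1856, 0.1743]
tool_rot: [[0.971, -0.24, -0.001], [-0.24, -0.971, 0.0], [-0.001, -0.0, -1.0]]
contact_force: [-0.4, 0.3, -2.2]
finger_gap: 0.0564
finger_force: 95.2
```

```bash
python3 -c "
from h import *;avg()"
```

```text
22.85 [ 0.5021 -0.1855  0.1741] z [-0.  0. -1.] [-0.147  0.097  3.204  0.012 -0.026 -0.009] resid -0.012 gap 0.0569
```

In tilt the middle tin reads ∓0.17 against the left's ∓0.28, a shift that looks like a ball. I'll put it back and test the right tin, as asked.

Converted, 0.15 m / 0.8 = 0.1875, 0.147 m / 0.8 = 0.1838.

Call:
play_rows --moves '[[[0,0,0.025,0,0,0],[0,0,0.0688,0,0,0],[0,0,0.1125,0,0,0],[0,0,0.1438,0,0,0],[0,0,0.1625,0,0,0],[0,0,0.1725,0,0,0],[0,0,0.1775,0,0,0],[0,0,0.1813,0,0,0],[0,0,0.1838,0,0,0],[0,0,0.1863,0,0,0],[0,0,0.1875,0,0,0],[0,0,0.1875,0,0,0],[0,0,0.1875,0,0,0]]]'

```text
time: 24.15
eef_pos: [0.5023, -0.1857, 0.0252]
tool_rot: [[0.971, -0.24, 0.001], [-0.24, -0.971, -0.001], [0.001, 0.0, -1.0]]
contact_force: [-1.6, 0.4, 7.0]
finger_gap: 0.0568
finger_force: 96.0
```

Call:
play_rows --moves '[[[0,0,0,0,0,0],[0,0,0,0,0,0],[0,0,0,0,0,0],[0,0,0,0,0,0],[0,0,0,0,0,0],[0,0,0,0,0,0]]]' --claw 0.0854

```text
time: 24.75
eef_pos: [0.502, -0.1855, 0.0242]
tool_rot: [[0.971, -0.24, -0.0], [-0.24, -0.971, 0.0], [-0.0, -0.0, -1.0]]
contact_force: [-0.3, -0.3, -0.2]
finger_gap: 0.0855
finger_force: 0.0
```

Converted, -0.1 m / 0.8 = -0.125, 0.0985 m / 0.8 = 0.1231.

Call:
play_rows --moves '[[[0,0,-0.0125,0,0,0],[0,0,-0.0375,0,0,0],[0,0,-0.075,0,0,0],[0,0,-0.1063,0,0,0],[0,0.0375,-0.125,0,0,0],[0,0.0813,-0.125,0,0,0],[0,0.1231,-0.125,0,0,0],[0,0.1231,-0.125,0,0,0],[0,0.1231,-0.125,0,0,0],[0,0.1231,-0.125,0,0,0],[0,0.1231,-0.125,0,0,0]]]'

```text
time: 25.85
eef_pos: [0.4789, -0.2797, 0.1245]
tool_rot: [[0.971, -0.238, 0.0], [-0.238, -0.971, 0.001], [0.0, -0.001, -1.0]]
contact_force: [-0.7, -0.3, -1.1]
finger_gap: 0.0855
finger_force: 0.0
```

Converted, 0.1 m / 0.8 = 0.125, 0.098 m / 0.8 = 0.1225.

Call:
play_rows --moves '[[[0,0,0.0375,0,0,0],[0,0,0.075,0,0,0],[0,0,0.1,0,0,0],[0,0,0.115,0,0,0],[0,0,0.1225,0,0,0],[0,0,0.125,0,0,0],[0,0,0.125,0,0,0],[0,0,0.125,0,0,0]]]'

```text
time: 26.65
eef_pos: [0.4789, -0.2814, 0.0251]
tool_rot: [[0.971, -0.24, 0.001], [-0.24, -0.971, -0.001], [0.001, 0.0, -1.0]]
contact_force: [0.3, 0.7, 0.2]
finger_gap: 0.0854
finger_force: 0.0
```

Call:
play_rows --moves '[[[0,0,0,0,0,0],[0,0,0,0,0,0],[0,0,0,0,0,0],[0,0,0,0,0,0],[0,0,0,0,0,0],[0,0,0,0,0,0],[0,0,0,0,0,0]]]' --claw 0.04 --newtons 80

```text
time: 27.35
eef_pos: [0.4787, -0.2813, 0.0251]
tool_rot: [[0.971, -0.24, 0.001], [-0.24, -0.971, -0.001], [0.001, 0.0, -1.0]]
contact_force: [-0.7, -0.3, 5.8]
finger_gap: 0.0566
finger_force: 86.2
```

Converted, -0.15 m / 0.8 = -0.1875, -0.145 m / 0.8 = -0.1813.

Call:
play_rows --moves '[[[0,0,-0.0125,0,0,0],[0,0,-0.0375,0,0,0],[0,0,-0.075,0,0,0],[0,0,-0.125,0,0,0],[0,0,-0.1625,0,0,0],[0,0,-0.1813,0,0,0],[0,0,-0.1875,0,0,0],[0,0,-0.1875,0,0,0],[0,0,-0.1875,0,0,0]]]'

```text
time: 28.25
eef_pos: [0.4776, -0.2808, 0.1733]
tool_rot: [[0.971, -0.24, -0.002], [-0.24, -0.971, 0.001], [-0.002, -0.001, -1.0]]
contact_force: [-0.7, 0.5, -4.1]
finger_gap: 0.057
finger_force: 86.0
```

```bash
python3 -c "
from h import *;avg()"
```

```text
28.65 [ 0.4782 -0.2811  0.1739] z [-0.001  0.    -1.   ] [-0.031  0.136  3.348  0.007  0.008  0.006] resid 0.011 gap 0.0569
```

Converted, -0.04 m / 0.8 = -0.05.

Call:
play_rows --moves '[[[0.05,0,0,0,0,0],[0,0,0,0,0,0],[-0.05,0,0,0,0,0],[0,0,0,0,0,0],[0.05,0,0,0,0,0],[0,0,0,0,0,0],[-0.05,0,0,0,0,0],[0,0,0,0,0,0],[0.05,0,0,0,0,0],[0,0,0,0,0,0],[-0.05,0,0,0,0,0],[0,0,0,0,0,0],[0.05,0,0,0,0,0],[0,0,0,0,0,0],[-0.05,0,0,0,0,0],[0,0,0,0,0,0],[0.05,0,0,0,0,0]]]'

```text
time: 30.35
eef_pos: [0.5132, -0.29, 0.1729]
tool_rot: [[0.971, -0.241, -0.006], [-0.241, -0.971, 0.001], [-0.006, 0.0, -1.0]]
contact_force: [3.3, -1.3, -0.7]
finger_gap: 0.0571
finger_force: 89.7
```

```bash
python3 -c "
from h import *;st();arm.read_camera('side');st();arm.read_camera('side');avg(6)"
```

```text
30.35 [ 0.5132 -0.29    0.1729] F [3.51 0.48 0.7 ] M [-0.089  0.378  0.01 ] gap 0.0571 J6 [  2.3  -64.23  -2.94 -13.33  -0.32   0.72   0.26] z [-0.0063  0.0013 -1.    ] v [-17.9  32.8   2.1 -68.1   5.6  26.5  -9.4]
30.4 [ 0.5237 -0.2915  0.1741] F [13.94  0.98 -0.29] M [-0.056  1.333  0.005] gap 0.0567 J6 [  5.37 -69.14   0.61  -9.62   0.23   4.46   0.12] z [ 5.7e-03 -6.0e-04 -1.0e+00] v [ 0.4 -2.3 -1.1  2.5 -1.3 -3.9  1.9]
30.75 [ 0.5164 -0.2908  0.1743] z [-0.001 -0.    -1.   ] [-0.555  0.117  3.403  0.011 -0.031  0.01 ] resid 0.022 gap 0.0568
```

Converted, -0.08 m / 0.8 = -0.1, -0.04 m / 0.8 = -0.05.

Call:
play_rows --moves '[[[-0.05,0,0,0,0,0],[-0.1,0,0,0,0,0],[-0.05,0,0,0,0,0],[0,0,0,0,0,0],[-0.05,0,0,0,0,0],[-0.1,0,0,0,0,0]]]'

```text
time: 31.35
eef_pos: [0.4403, -0.2715, 0.1729]
tool_rot: [[0.971, -0.239, -0.0], [-0.239, -0.971, 0.002], [-0.001, -0.002, -1.0]]
contact_force: [-1.9, 0.0, -3.5]
finger_gap: 0.0569
finger_force: 90.1
```

```bash
python3 -c "
from h import *;st();arm.read_camera('side');st();arm.read_camera('side');avg(6)"
```

```text
31.35 [ 0.4403 -0.2715  0.1729] F [-1.82  0.44  3.49] M [-0.036 -0.148  0.06 ] gap 0.0569 J6 [-4.450e+00 -4.621e+01 -3.720e+00 -2.707e+01  7.000e-02  3.000e-02
 -4.800e-01] z [-1.0e-04  1.6e-03 -1.0e+00] v [ 20.  -34.2  -2.4  59.3  -6.3 -24.7  12.9]
31.4 [ 0.43   -0.2693  0.1723] F [-13.    -0.45   4.77] M [ 0.061 -1.124  0.041] gap 0.0567 J6 [ -4.32 -45.68  -6.07 -37.38  -0.14  -4.49  -0.21] z [-0.0109  0.0033 -0.9999] v [-0.7  0.9  0.8 -3.3  1.   4.6 -2.1]
31.75 [ 0.4404 -0.2717  0.1747] z [ 0.001 -0.    -1.   ] [ 0.245 -0.12   3.069  0.014  0.034  0.018] resid 0.011 gap 0.0565
```

Converted, 0.04 m / 0.8 = 0.05, 0.03 m / 0.8 = 0.0375, 0.15 rad / 6.2832 = 0.0239.

Call:
play_rows --moves '[[[0.0125,0,0,0,0.0111,0],[0.0375,0,0,0,0.0239,0],[0.05,0,0,0,0.0239,0],[0.05,0,0,0,0.0239,0],[0.05,0,0,0,0.0239,0],[0.05,0,0,0,0.0239,0]]]'

```text
time: 32.35
eef_pos: [0.4783, -0.2809, 0.174]
tool_rot: [[0.96, -0.239, 0.144], [-0.237, -0.971, -0.035], [0.148, -0.0, -0.989]]
contact_force: [0.3, -0.1, -3.0]
finger_gap: 0.0569
finger_force: 90.1
```

```bash
python3 -c "
from h import *;avg()"
```

```text
32.75 [ 0.4783 -0.2812  0.1743] z [ 0.145 -0.036 -0.989] [-0.65   0.254  3.336  0.023 -0.266  0.009] resid -0.205 gap 0.0571
```

Converted, -0.3 rad / 6.2832 = -0.0477.

Call:
play_rows --moves '[[[0,0,0,0,-0.0159,0],[0,0,0,0,-0.035,0],[0,0,0,0,-0.0477,0],[0,0,0,0,-0.0477,0],[0,0,0,0,-0.0477,0],[0,0,0,0,-0.0477,0],[0,0,0,0,-0.0477,0]]]'

```text
time: 33.45
eef_pos: [0.4776, -0.2813, 0.1747]
tool_rot: [[0.96, -0.241, -0.144], [-0.238, -0.971, 0.035], [-0.148, 0.0, -0.989]]
contact_force: [0.4, -1.8, -3.0]
finger_gap: 0.0569
finger_force: 90.2
```

```bash
python3 -c "
from h import *;avg()"
```

```text
33.85 [ 0.4783 -0.2812  0.1744] z [-0.145  0.036 -0.989] [ 3.100e-01  5.000e-03  3.277e+00  3.000e-03  2.600e-01 -7.000e-03] resid 0.231 gap 0.0568
```

Converted, 0.15 rad / 6.2832 = 0.0239.

Call:
play_rows --moves '[[[0,0,0,0,0.0127,0],[0,0,0,0,0.0239,0],[0,0,0,0,0.0239,0],[0,0,0,0,0.0239,0],[0,0,0,0,0.0239,0]]]'

```text
time: 34.35
eef_pos: [0.4789, -0.2812, 0.1743]
tool_rot: [[0.971, -0.24, -0.001], [-0.24, -0.971, 0.0], [-0.001, -0.0, -1.0]]
contact_force: [0.3, 0.6, -3.5]
finger_gap: 0.057
finger_force: 90.2
```

```bash
python3 -c "
from h import *;avg()"
```

```text
34.75 [ 0.4785 -0.2811  0.1741] z [-0.  0. -1.] [-8.000e-02  1.190e-01  3.179e+00 -1.200e-02  1.900e-02 -3.000e-03] resid 0.026 gap 0.0566
```

The right tin reads -0.27/+0.26 like the left, and the middle -0.18/+0.17 with a ±0.07 shift after the stops. So the ball is in the middle tin. Putting the right one back.

Converted, 0.15 m / 0.8 = 0.1875, 0.149 m / 0.8 = 0.1863.

Call:
play_rows --moves '[[[0,0,0.025,0,0,0],[0,0,0.0688,0,0,0],[0,0,0.1125,0,0,0],[0,0,0.1438,0,0,0],[0,0,0.1625,0,0,0],[0,0,0.1725,0,0,0],[0,0,0.1775,0,0,0],[0,0,0.1813,0,0,0],[0,0,0.1838,0,0,0],[0,0,0.1863,0,0,0],[0,0,0.1875,0,0,0],[0,0,0.1875,0,0,0],[0,0,0.1875,0,0,0]]]'

```text
time: 36.05
eef_pos: [0.4787, -0.2813, 0.0252]
tool_rot: [[0.971, -0.24, 0.001], [-0.24, -0.971, -0.001], [0.001, 0.0, -1.0]]
contact_force: [-2.1, 0.9, 6.1]
finger_gap: 0.057
finger_force: 90.9
```

Call:
play_rows --moves '[[[0,0,0,0,0,0],[0,0,0,0,0,0],[0,0,0,0,0,0],[0,0,0,0,0,0],[0,0,0,0,0,0],[0,0,0,0,0,0]]]' --claw 0.0854

```text
time: 36.65
eef_pos: [0.4784, -0.2811, 0.0242]
tool_rot: [[0.971, -0.24, -0.0], [-0.24, -0.971, 0.0], [-0.0, -0.0, -1.0]]
contact_force: [0.3, -0.6, -0.2]
finger_gap: 0.0856
finger_force: 0.0
```

Call:
play_rows --moves '[[[0,0,-0.0125,0,0,0],[0,0,-0.0375,0,0,0],[0,0,-0.075,0,0,0],[0,0,-0.1063,0,0,0],[0,-0.0375,-0.125,0,0,0],[0,-0.0813,-0.125,0,0,0],[0,-0.1231,-0.125,0,0,0],[0,-0.1231,-0.125,0,0,0],[0,-0.1231,-0.125,0,0,0],[0,-0.1231,-0.125,0,0,0],[0,-0.1231,-0.125,0,0,0]]]'

```text
time: 37.75
eef_pos: [0.5016, -0.1869, 0.1244]
tool_rot: [[0.97, -0.242, -0.0], [-0.242, -0.97, -0.001], [-0.0, 0.001, -1.0]]
contact_force: [0.2, -0.9, 0.8]
finger_gap: 0.0853
finger_force: 0.0
```

```bash
python3 -c "
from h import *;wshot('w5')
a,b=[cv2.imread(f'pics/{n}.png') for n in('w4','w5')];g=cv2.absdiff(a,b)[80:270].max(2);print((g>40).mean(),[ (g[:,i:i+140]>40).mean().round(3) for i in range(0,560,140)])
cv2.imwrite('pics/w5c.png',cv2.convertScaleAbs(b,alpha=1.6))"
```

```text
37.75 [ 0.50158664 -0.18688552  0.12435287] [[0.9703, -0.2418, -0.0002], [-0.2418, -0.9703, -0.0006], [-0.0001, 0.0006, -1.0]] [ 29.3  28.2 -17.  107.9  11.2  45.6 -97.7] [ 0.17 -0.87  0.76] [ 0.12  0.17 -0.24  0.01 -0.23 -0.07 -0.11]
0.12605263157894736 [np.float64(0.053), np.float64(0.197), np.float64(0.187), np.float64(0.067)]
```

View pics/w5c.png

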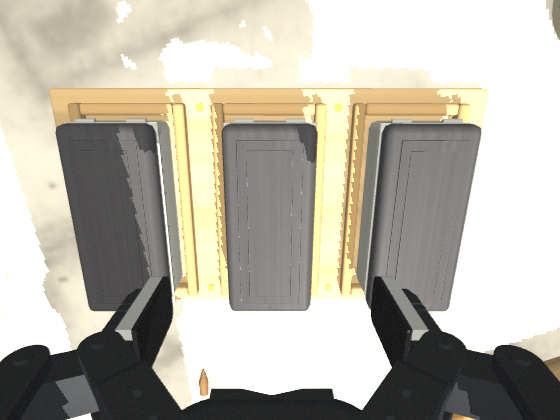

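All three tins are seated (lid centres at x≈110, 270 and 425). Now fetch the middle one.

Call:
play_rows --moves '[[[0,0,0.0375,0,0,0],[0,0,0.075,0,0,0],[0,0,0.1,0,0,0],[0,0,0.115,0,0,0],[0,0,0.1225,0,0,0],[0,0,0.125,0,0,0],[0,0,0.125,0,0,0],[0,0,0.125,0,0,0]]]'

```text
time: 38.6
eef_pos: [0.5026, -0.1857, 0.0251]
tool_rot: [[0.971, -0.24, 0.001], [-0.24, -0.971, -0.0], [0.001, 0.0, -1.0]]
contact_force: [0.4, -1.1, 0.0]
finger_gap: 0.0854
finger_force: 0.0
```

Call:
play_rows --moves '[[[0,0,0,0,0,0],[0,0,0,0,0,0],[0,0,0,0,0,0],[0,0,0,0,0,0],[0,0,0,0,0,0],[0,0,0,0,0,0],[0,0,0,0,0,0]]]' --claw 0.04 --newtons 80

```text
time: 39.3
eef_pos: [0.5023, -0.1857, 0.0252]
tool_rot: [[0.971, -0.24, 0.001], [-0.24, -0.971, -0.001], [0.001, 0.0, -1.0]]
contact_force: [-0.8, 0.2, 6.6]
finger_gap: 0.0566
finger_force: 86.1
```

Converted, -0.15 m / 0.8 = -0.1875, -0.145 m / 0.8 = -0.1813.

Call:
play_rows --moves '[[[0,0,-0.0125,0,0,0],[0,0,-0.0375,0,0,0],[0,0,-0.075,0,0,0],[0,0,-0.125,0,0,0],[0,0,-0.1625,0,0,0],[0,0,-0.1813,0,0,0],[0,0,-0.1875,0,0,0],[0,0,-0.1875,0,0,0],[0,0,-0.1875,0,0,0]]]'

```text
time: 40.2
eef_pos: [0.5012, -0.1854, 0.1733]
tool_rot: [[0.971, -0.24, -0.002], [-0.24, -0.971, 0.001], [-0.002, -0.0, -1.0]]
contact_force: [-0.3, 1.2, -4.0]
finger_gap: 0.0565
finger_force: 85.7
```

```bash
python3 - <<'E'
from h import *
from scipy.optimize import least_squares
m=arm.camera_model("side");i=cv2.imread("pics/side0.png");h=cv2.cvtColor(i,cv2.COLOR_BGR2HSV)
k=cv2.inRange(h,(0,140,40),(16,255,255));c=max(cv2.findContours(k,0,1)[0],key=cv2.contourArea)[:,0].astype(float)
print("top of contour row",c[:,1].min(),"cols",c[:,0].min(),c[:,0].max())
for cx,cy in((.556,.247),):
    a=np.linspace(0,2*np.pi,200);P=np.c_[cx+.096*np.cos(a),cy+.096*np.sin(a),0*a+.07]
    q=(P-m["T"][:3,3])@m["T"][:3,:3];u=m["cx"]+m["fx"]*q[:,0]/-q[:,2];v=m["cy"]-m["fy"]*q[:,1]/-q[:,2]
    print(u.min(),u.max(),v.min())
st()
E
```

```text
top of contour row 219.0 cols 182.0 243.0
179.73378510457238 243.74047869794535 216.68246822053985
40.2 [ 0.5012 -0.1854  0.1733] F [-0.59 -1.08  3.99] M [ 0.003 -0.049 -0.031] gap 0.0565 J6 [ 1.000e-02 -5.566e+01 -2.940e+00 -2.293e+01  1.000e-02 -2.000e-02
  1.000e-02] z [-1.8e-03  6.0e-04 -1.0e+00] v [-0.1  0.6  0.1  0.2  0.  -0.  -0. ]
```

The bowl estimate agrees with the side view to within 2 px. Carry the tin over.

Converted, -0.433 m / 0.8 = -0.5413, -0.432 m / 0.8 = -0.54, -0.07 rad / 6.2832 = -0.0111.

Call:
play_rows --moves '[[[-0.0013,-0.0075,0,0,0,0],[-0.0025,-0.025,0,0,0,-0.0032],[-0.0063,-0.0525,0,0,0,-0.0064],[-0.01,-0.085,0,0,0,-0.0111],[-0.015,-0.1225,0,0,0,-0.0159],[-0.0188,-0.16,0,0,0,-0.0207],[-0.0238,-0.2,0,0,0,-0.0255],[-0.0288,-0.24,0,0,0,-0.0302],[-0.0325,-0.28,0,0,0,-0.035],[-0.0375,-0.32,0,0,0,-0.0398],[-0.0425,-0.36,0,0,0,-0.0446],[-0.0475,-0.3975,0,0,0,-0.0493],[-0.0513,-0.4325,0,0,0,-0.0541],[-0.055,-0.4625,0,0,0,-0.0589],[-0.0575,-0.4875,0,0,0,-0.0637],[-0.06,-0.5088,0,0,0,-0.0668],[-0.0625,-0.525,0,0,0,-0.07],[-0.0638,-0.535,0,0,0,-0.07],[-0.0638,-0.54,0,0,0,-0.07],[-0.0638,-0.5413,0,0,0,-0.07]]]'

```text
time: 42.2
eef_pos: [0.5565, 0.2468, 0.1742]
tool_rot: [[0.981, 0.196, -0.0], [0.196, -0.981, -0.0], [-0.0, 0.0, -1.0]]
contact_force: [0.0, -0.2, -3.1]
finger_gap: 0.0568
finger_force: 85.9
```

Converted, 0.025 m / 0.8 = 0.0313, 0.024 m / 0.8 = 0.03.

Call:
play_rows --moves '[[[0,0,0.005,0,0,0],[0,0,0.015,0,0,0],[0,0,0.025,0,0,0],[0,0,0.03,0,0,0],[0,0,0.0313,0,0,0],[0,0,0.0313,0,0,0],[0,0,0.0313,0,0,0],[0,0,0.0313,0,0,0],[0,0,0.0313,0,0,0],[0,0,0.0313,0,0,0],[0,0,0.0313,0,0,0],[0,0,0.0313,0,0,0],[0,0,0.0313,0,0,0],[0,0,0.0313,0,0,0],[0,0,0.0313,0,0,0]]]'

```text
time: 43.7
eef_pos: [0.5563, 0.2471, 0.1493]
tool_rot: [[0.981, 0.197, -0.0], [0.197, -0.981, -0.0], [-0.0, 0.0, -1.0]]
contact_force: [-0.2, -0.1, -2.8]
finger_gap: 0.0568
finger_force: 85.9
```

```bash
python3 - <<'E'
from h import *
st();avg(4)
for n in("top","side"):
    i=arm.read_camera(n);cv2.imwrite(f"pics/{n}_end.png",i);h=cv2.cvtColor(i,cv2.COLOR_BGR2HSV)
    m=cv2.inRange(h,(0,140,40),(16,255,255));x,y=np.where(m[150:280,150:260])[::-1];print(n,"bowl now",x.min()+150,x.max()+150,y.min()+150,y.max()+150)
E
```

```text
43.7 [0.5563 0.2471 0.1493] F [-0.23  0.07  2.85] M [-0.027 -0.065  0.037] gap 0.0568 J6 [-0.000e+00 -6.395e+01 -5.840e+00 -2.283e+01  3.000e-02 -4.000e-02
  0.000e+00] z [-0. -0. -1.] v [ 0.1  0.1  0.  -0.  -0.  -0.  -0.1]
43.9 [0.5563 0.2471 0.1493] z [-0.  0. -1.] [-2.040e-01  1.640e-01  2.797e+00  2.000e-02 -1.900e-02  1.000e-03] resid 0.001 gap 0.057
top bowl now 151 223 167 269
side bowl now 150 244 150 262
```

```bash
python3 -c "
from plant import arm;print(arm.job_done())"
```

```text
the job is handed in; nothing more can be done
None
```

The middle tin rattles: I'm holding it level and still over the middle of the orange bowl, about 60 mm above the rim, with the left and right tins seated in their pockets; handed in at about 44 s.

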